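# Tip the glove carton down onto its taped place

### The arm

A 6-joint arm with a two-finger parallel gripper is mounted at the origin on the work surface. World frame = base frame: x ahead of the robot, y to its left, z up, the work surface at z = 0. Lengths are in m, angles in degrees, forces in N, time in s.
With the tool pointing down it reaches from about 0.3 to 0.75 m from the base axis. Payload 8.5 kg.
Tool frame: the origin (TCP) lies between the finger pads; the fingertips stand env.finger_overhang ahead of it and the grasp point (between the pads) lies 2 mm behind it (env.finger_overhang is the distance from the TCP to the fingertips, in m); z points along the fingers, y is the line along which they close (so a half turn about z gives the same grasp; the last joint's range is limited). The gripper opens to 85 mm and grips with 20 to 120 N. Pads are 22 mm wide; open, the fingers measure 114 mm over their backs; the gripper's body (76 mm by 85 mm) begins 54 mm behind the grasp point. The pads swing forward as they close: fully open they stand 13 mm farther back than shut.
Start: joints at [-87.794, 21.807, 74.336, -0, 83.858, -12.336], TCP at [0.138, -0.532, 0.248] pointing down, gripper open.
Joint ranges: [-178.18, 178.18], [-50.72, 133.34], [12.68, 142.11], [-81.47, 261.47], [9.98, 163.14], [-165.26, 165.26]. Speed limits (degrees/s): [136.94, 136.94, 180, 180, 180, 180].

### API

Orientations are given as a 3x3 rotation matrix whose columns are the frame's x, y, z axes.
In Python, from rig import env gives the robot as it stands. The module is installed in compiled form; this text tells all that it offers.
- The arm moves only by the tool jog_arm, never from a script. Its arguments are lists of equal length, an entry for each row: "hand": the finger opening in m, from 0 to 0.0854; "travel": the shift along the world's x, y, z in m, a list of three; "yaw": the turn about the world's z in rad. A call has exactly 5 rows; each row shifts and turns the commanded pose from where the row before left it; what a row does not reach is not made up. A row lasts 1/8 s, in which the tool goes at most 62.5 mm and 10.7 degrees, less where a joint would pass 70% of its speed; a pose out of reach is approached as far as the arm can. A call is refused whole if a number of a shift passes 0.0625 or a number of a turn 0.188, either way. A call with a gripper value outside its range is refused whole. The fingers move at their own pace and stop on an object; "grip_force" is the grip in N (left out, the last holds). Time passes only in rows, so rows that do not move let the fingers close, or fill a call up. It gives the time, the measured TCP pose, the force, the opening and the grip force at its end, in the units of the state.
- env.observe(): the state, without advancing time (a new reading comes with each control period).
- env.get_image(name): name is "side" or "top"; returns the picture (400x640x3 uint8, red, green, blue); there is no depth.
- env.calibration(name): a dict with "fx", "fy", "cx", "cy" (pixels), "k1" (the pictures are not rectified: a ray, as slopes to the right and down, at radius r is drawn at 1 + k1 r^2 times it, then the intrinsics apply), "position" and "rotation" of the camera in the world. Camera axes: x right, y down, z forward; pixel columns grow to the right and rows downward; lengths in m; the calibration is good to about 2 mm. A picture is of the moment at which its call begins. calibration takes no time and is no camera call.
- env.close_job(): hands the job in; it is judged then, once.
The state is a dict: "time_s": time; "q": joint angles; "qvel": joint speeds; "joint_efforts": joint torques, N m; "position": TCP position; "tool_rot": TCP orientation; "ft_force": force on the tool from outside, world axes, zero at the start; "wrist_torque": the same for the moment, N m; "grip_width": finger opening in m; "gripper_force": force on a finger pad.
Only numpy, scipy, OpenCV 4.12 (cv2) and the standard library are available. Lean on these libraries where they do the work, as an engineer would, in place of code of your own. Each camera call takes 0.05 s, during which the arm holds its last target. There are 200 camera calls.

### The job

The tall glove carton stands on end at one end of its empty taped outline on the worktop, with its oval dispensing slot facing away from the outline. Push it gently high up on the slot side with the fingers so that it topples over onto the outline and lies flat inside the tape with the slot on top; if it comes down crooked or over the tape, nudge it into place. Do not grip or lift the carton, and leave the other things on the worktop where they are.

Things in the scene. Friction and masses are not known exactly. Their poses are not given: they have to be found in the camera images.
- carton: closed glove carton, plain pale card, standing on end: 65 mm thick (x), 115 wide (y), 220 tall (z), about 0.4 kg. Origin: centre of its underside. The oval slot is in the -x panel; +x points to the taped place. Tipped over its +x bottom edge it lies on its back, 65 mm high, 220 long, its x axis down. Ordinary friction: pushed within 30 mm of its foot it slides, pushed near its top it tips.
- place: empty rectangle of dark 12 mm tape lying flat on the worktop (z = 0): 244 x 140 mm inside the tape, 268 x 164 mm over its outer edges. Origin: centre of the rectangle. x: along its length, from the end where the carton stands (-x) to the far end; y: across. A carton that is centred in it lies with its foot end towards -x.
- middle (a point): centre of the glove carton's volume
- slot (a point): centre of the oval dispensing slot, on the surface of the glove carton's -x panel, 123 mm above its underside
- heel_left (a point): corner of the carton's back panel (the panel opposite the slot, the one that ends up underneath): at the foot (standing: on the worktop), on its +y side
- heel_right (a point): corner of the carton's back panel (the panel opposite the slot, the one that ends up underneath): at the foot (standing: on the worktop), on its -y side
- head_left (a point): corner of the carton's back panel (the panel opposite the slot, the one that ends up underneath): at the top end (standing: 220 mm up), on its +y side
- head_right (a point): corner of the carton's back panel (the panel opposite the slot, the one that ends up underneath): at the top end (standing: 220 mm up), on its -y side
- dropper_a: bystander: white dropper bottle with dark cap, 44 mm diameter, 125 mm tall, standing; origin: centre of its underside, z up
- dropper_b: bystander: second dropper bottle, the same
- tube: bystander: cream tube standing on its cap, 44 mm diameter, 50 mm wide at the crimped top, 127 mm tall; origin: centre of its underside, z up
- serum_box: bystander: small closed carton 42 x 42 mm, 125 mm tall, standing, no slot; it stays standing; origin: centre of its underside, z up
- jar: bystander: white cream jar with dark lid, 74 mm diameter, 56 mm tall; origin: centre of its underside, z up
- bowl: bystander: white mixing bowl, 96 mm diameter, 42 mm tall; origin: centre of its underside, z up
- spatula: bystander: flat cream plastic spatula, 136 x 26 x 5 mm, lying along its x; origin: its underside, near its middle

How it is judged:
By the outcome, as a careful person would: the job done as asked, in the order asked, and still so for the second after the job is handed in, with the robot touching nothing.
It also fails if it takes over 48 s, if anything falls off the work surface, if the arm or the gripper's body presses on something with over 40 N, if the wrist force passes 120 N, or if a joint passes its speed limit or range.

## Working session

There is one attempt and no reset: what is moved stays moved. The work goes in short steps, Python scripts to look and compute and a tool call to move; the robot and the scene stay as the last step left them, time stands still between calls to the robot, and variables do not carry over. Pictures are saved under pics/ and viewed, at most 10 in all, crops included, and the job is handed in when it is done.

Besides the shell and the picture viewer there is one more tool, called after "Request:" as name(argument=value, ...) on one line, values as JSON. jog_arm: Moves the arm, as the interface text tells. Its arguments: {"type":"object","properties":{"hand":{"type":"array"},"travel":{"type":"array"},"yaw":{"type":"array"},"grip_force":{"type":"number"}},"required":["hand","travel","yaw"]}

```bash
mkdir -p pics; python3 - <<'E'
from rig import env
import cv2
for n in("top","side"):
    cv2.imwrite(f"pics/{n}0.png",env.get_image(n)[:,:,::-1]); c=env.calibration(n); print(n,c)
print(env.finger_overhang, env.observe()["position"], env.observe()["tool_rot"])
E
```

```text
top {'fx': 362.9260167617599, 'fy': 362.9260167617599, 'cx': 321.2965002390689, 'cy': 196.90590684870628, 'k1': -0.025226371663079374, 'position': array([0.53859145, 0.07116287, 0.91892802]), 'rotation': array([[-0.00940701, -0.99787878,  0.06441626],
       [-0.99970351,  0.00793825, -0.02301921],
       [ 0.02245903, -0.0646137 , -0.99765759]])}
side {'fx': 374.68795142788576, 'fy': 374.68795142788576, 'cx': 314.50627313060164, 'cy': 205.04007120869713, 'k1': 0.017933460776894252, 'position': array([0.41929828, 0.76245141, 0.80922121]), 'rotation': array([[-0.97735227, -0.13464195,  0.1632608 ],
       [-0.21146532,  0.65077046, -0.72923263],
       [-0.00806   , -0.74724116, -0.66450409]])}
0.017 [ 0.13809398 -0.53212787  0.24776299] [[ 9.67956769e-01  2.51116886e-01 -4.89567128e-05]
 [ 2.51116728e-01 -9.67955898e-01  1.33004812e-03]
 [ 2.86609603e-04 -1.29972293e-03 -9.99999114e-01]]
```

View pics/top0.png

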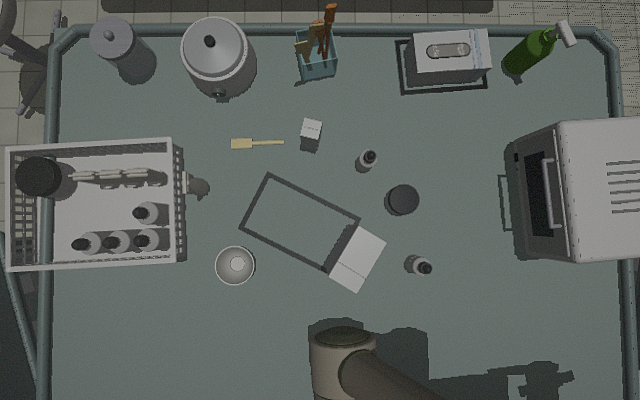

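View pics/side0.png

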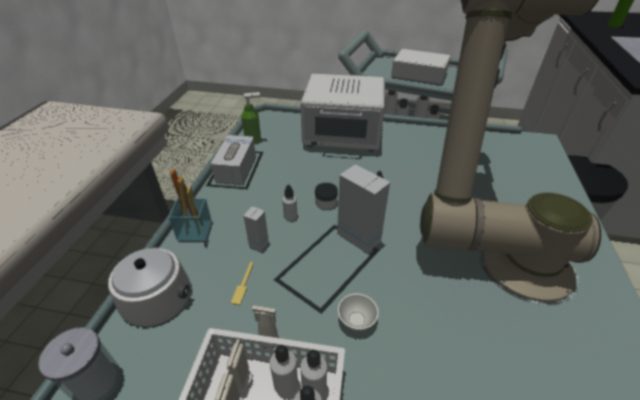

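```bash
python3 - <<'E'
import cv2
a=cv2.imread("pics/top0.png")[150:310,225:445]
cv2.imwrite("pics/c1.png",cv2.resize(a,None,fx=3.6,fy=3.6,interpolation=cv2.INTER_CUBIC))
a=cv2.imread("pics/side0.png")[155:315,265:405]
cv2.imwrite("pics/c2.png",cv2.resize(a,None,fx=3.7,fy=3.7,interpolation=cv2.INTER_CUBIC))
E
cat > h.py <<'E'
import numpy as np,cv2
from rig import env
def ray(n,u,v):
    c=env.calibration(n); K=np.array([[c["fx"],0,c["cx"]],[0,c["fy"],c["cy"]],[0,0,1]])
    p=cv2.undistortPoints(np.array([[[u,v]]],float),K,np.array([c["k1"],0,0,0]))[0,0]
    return c["position"],c["rotation"]@np.array([p[0],p[1],1])
def at(n,u,v,z=0.):
    o,d=ray(n,u,v); return (o+d*(z-o[2])/d[2])[:2]
def proj(n,P):
    c=env.calibration(n); p=c["rotation"].T@(np.array(P,float)-c["position"]); p=p[:2]/p[2]
    p=p*(1+c["k1"]*(p@p)); return np.array([c["fx"]*p[0]+c["cx"],c["fy"]*p[1]+c["cy"]])
E
```

```text
(no output)
```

View pics/c1.png

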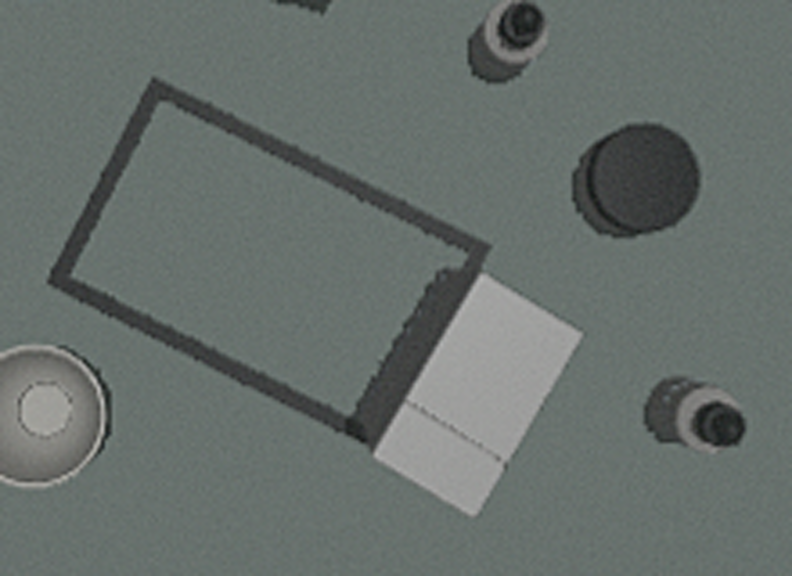

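View pics/c2.png

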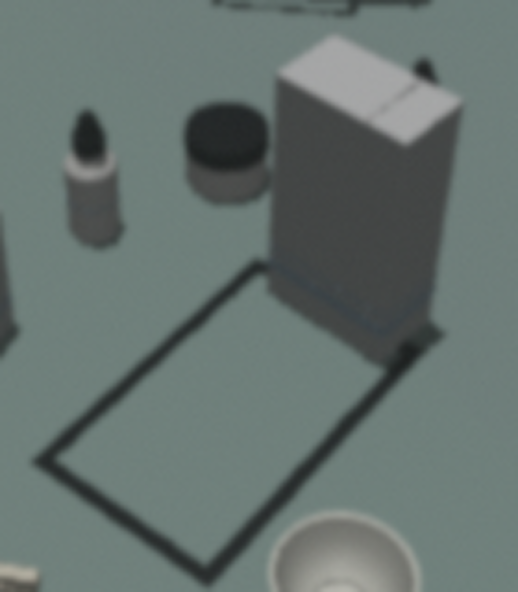

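The crops show the carton's top in `top0`, with crop corners (482,273), (583,335), (475,517) and (373,454). The tape's outer corners are at (155,77), (48,282) and (490,246). The jar and a dropper stand to the right, on either side of the push corridor.

```bash
cat > m.py <<'E'
from h import *
f=lambda u,v,s,ox,oy:((u+.5)/s-.5+ox,(v+.5)/s-.5+oy)
T=lambda u,v:f(u,v,3.6,225,150)
S=lambda u,v:f(u,v,3.7,265,155)
E
python3 - <<'E'
from m import *
np.set_printoptions(precision=4,suppress=True)
tape=[at("top",*T(*p)) for p in[(155,77),(48,282),(490,246)]]
print("tape",*tape)
s=[at("side",*S(*p)) for p in[(40,460),(207,582)]]; print("tape side",*s)
ct=np.array([at("top",*T(*p),.22) for p in[(482,273),(583,335),(475,517),(373,454)]])
cs=np.array([at("side",*S(*p),.22) for p in[(277,76),(335,36),(462,102),(408,145)]])
cb=[at("side",*S(*p)) for p in[(268,290),(388,367)]]
print("top corners",ct,ct.mean(0)); print("side",cs,cs.mean(0)); print(*cb)
for a in(ct,cs):
    e=a[1]-a[0]; w=a[3]-a[0]; print(np.linalg.norm(e),np.linalg.norm(w),np.degrees(np.arctan2(-e[1],-e[0])),np.degrees(np.arctan2(w[1],w[0])))
e=tape[0]-tape[2]; w=tape[1]-tape[0]
print(np.linalg.norm(e),np.linalg.norm(w),np.degrees(np.arctan2(e[1],e[0])),np.degrees(np.arctan2(w[1],w[0])),"ctr",(tape[1]+tape[2])/2)
for n,p,z in[("dropA",(522,24),.125),("dropB",(720,425),.125),("jar",(645,178),.056),("bowl",(38,415),.042)]: print(n,at("top",*T(*p),z))
E
```

```text
tape [0.665  0.1857] [0.5213 0.2603] [ 0.5436 -0.0496]
tape side [0.6573 0.1848] [0.5199 0.2578]
top corners [[ 0.528  -0.0162]
 [ 0.4944 -0.0698]
 [ 0.3992 -0.0105]
 [ 0.433   0.0432]] [ 0.4637 -0.0133]
side [[ 0.5252 -0.0114]
 [ 0.4917 -0.0673]
 [ 0.3965 -0.0077]
 [ 0.4283  0.0456]] [ 0.4604 -0.0102]
[ 0.5252 -0.016 ] [0.4218 0.0459]
0.06332158573347957 0.11205441248407533 57.93471639401838 148.0160497440421
0.06514762801609397 0.11242399509156237 59.110054482821376 149.5262366697811
0.26472450157272515 0.16186713858206223 62.71660242042344 152.55206507925018 ctr [0.5325 0.1053]
dropA [ 0.6792 -0.0552]
dropB [ 0.433  -0.1716]
jar [ 0.5875 -0.1466]
bowl [0.4343 0.2579]
```

Request:
jog_arm(hand=[0.05,0.05,0.05,0.05,0.05], travel=[[0.028,0.045,0],[0.028,0.045,0],[0.028,0.045,0],[0.028,0.045,0],[0.028,0.045,0]], yaw=[0.077,0.077,0.077,0.077,0.077])

```text
time_s: 0.72
position: [0.2786, -0.3057, 0.2482]
tool_rot: [[0.802, 0.598, -0.0], [0.598, -0.802, 0.0], [0.0, -0.0, -1.0]]
ft_force: [-0.0, 0.0, 0.2]
grip_width: 0.05
gripper_force: 0.0
```

Request:
jog_arm(hand=[0.05,0.05,0.05,0.05,0.05], travel=[[0.028,0.045,0],[0.028,0.045,0],[0.028,0.045,0],[0.028,0.045,0],[0.028,0.045,0]], yaw=[0.077,0.077,0.077,0.077,0.077])

```text
time_s: 1.35
position: [0.4187, -0.0807, 0.2482]
tool_rot: [[0.518, 0.855, -0.0], [0.855, -0.518, -0.0], [-0.0, -0.0, -1.0]]
ft_force: [-0.4, 0.3, 0.0]
grip_width: 0.05
gripper_force: 0.0
```

Request:
jog_arm(hand=[0.05,0.05,0.05,0.05,0.05], travel=[[0,0,-0.024],[0,0,-0.024],[0.006,0.01,0],[0.005,0.008,0],[0.004,0.006,0]], yaw=[0,0,0,0,0])

```text
time_s: 1.98
position: [0.4338, -0.0579, 0.2012]
tool_rot: [[0.52, 0.854, 0.002], [0.854, -0.52, -0.001], [0.0, 0.002, -1.0]]
ft_force: [0.9, -0.3, 0.8]
grip_width: 0.0501
gripper_force: 0.0
```

Request:
jog_arm(hand=[0.05,0.05,0.05,0.05,0.05], travel=[[0.0025,0.004,0],[0.0025,0.004,0],[0.0025,0.004,0],[0.0025,0.004,0],[0.0025,0.004,0]], yaw=[0,0,0,0,0])

```text
time_s: 2.6
position: [0.4457, -0.0382, 0.2003]
tool_rot: [[0.52, 0.854, -0.0], [0.854, -0.52, -0.0], [-0.0, -0.0, -1.0]]
ft_force: [0.1, -0.3, 0.7]
grip_width: 0.05
gripper_force: 0.4
```

Request:
jog_arm(hand=[0.05,0.05,0.05,0.05,0.05], travel=[[0.0025,0.004,0],[0.0025,0.004,0],[0.0025,0.004,0],[0.0025,0.004,0],[0.0025,0.004,0]], yaw=[0,0,0,0,0])

```text
time_s: 3.22
position: [0.4583, -0.0181, 0.2003]
tool_rot: [[0.52, 0.854, 0.0], [0.854, -0.52, 0.0], [0.0, 0.0, -1.0]]
ft_force: [-0.1, -0.3, 0.8]
grip_width: 0.05
gripper_force: 0.1
```

```bash
python3 - <<'E'
from h import *
a=env.get_image("side")[130:315,240:440,::-1]
cv2.imwrite("pics/s1.png",cv2.resize(a,None,fx=2.5,fy=2.5))
E
```

```text
(no output)
```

View pics/s1.png

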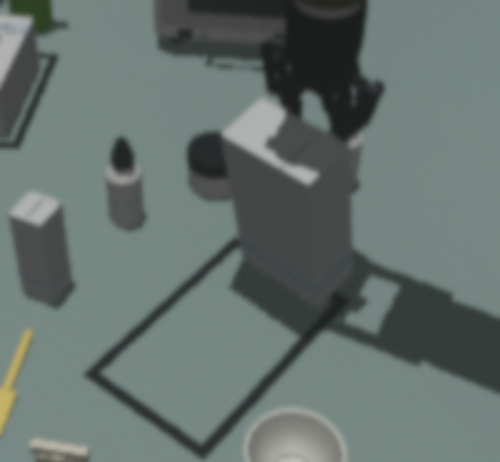

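The side view shows the carton tilting straight towards the outline, with the fingers centred high on the slot side. I'll keep pushing slowly.

Request:
jog_arm(hand=[0.05,0.05,0.05,0.05,0.05], travel=[[0.002,0.0032,0],[0.002,0.0032,0],[0.002,0.0032,0],[0.002,0.0032,0],[0.002,0.0032,0]], yaw=[0,0,0,0,0])

```text
time_s: 3.9
position: [0.4682, -0.0021, 0.2003]
tool_rot: [[0.52, 0.854, -0.0], [0.854, -0.52, 0.0], [0.0, -0.0, -1.0]]
ft_force: [-0.1, 0.0, -0.5]
grip_width: 0.0501
gripper_force: 0.0
```

Request:
jog_arm(hand=[0.05,0.05,0.05,0.05,0.05], travel=[[0.002,0.0032,0],[0,0,0],[0,0,0],[0,0,0.02],[0,0,0.02]], yaw=[0,0,0,0,0])

```text
time_s: 4.53
position: [0.47, 0.0007, 0.2408]
tool_rot: [[0.52, 0.854, -0.001], [0.854, -0.52, 0.0], [-0.0, -0.001, -1.0]]
ft_force: [0.3, 0.1, 0.1]
grip_width: 0.0503
gripper_force: 0.0
```

```bash
python3 - <<'E'
from h import *
a=env.get_image("side")[130:315,240:440,::-1]
cv2.imwrite("pics/s2.png",cv2.resize(a,None,fx=3,fy=3))
E
```

```text
(no output)
```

View pics/s2.png

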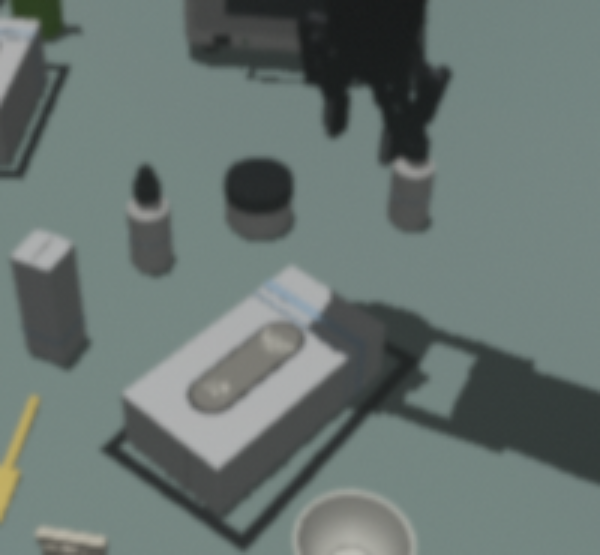

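The carton has toppled and lies flat with the slot on top, close to the -y side tape. I'll back off to clear the top view and measure.

Request:
jog_arm(hand=[0.03,0.01,0,0,0], travel=[[-0.02,-0.035,0.01],[-0.02,-0.035,0],[-0.02,-0.035,0],[-0.02,-0.035,0],[-0.02,-0.035,0]], yaw=[0,0,0,0,0])

```text
time_s: 5.2
position: [0.3692, -0.1752, 0.25]
tool_rot: [[0.52, 0.854, 0.0], [0.854, -0.52, -0.0], [-0.0, 0.0, -1.0]]
ft_force: [0.2, -0.6, 0.1]
grip_width: -0.0001
gripper_force: 0.0
```

```bash
python3 - <<'E'
from h import *
a=env.get_image("top")[150:310,225:445,::-1]
cv2.imwrite("pics/c3.png",cv2.resize(a,None,fx=3.6,fy=3.6,interpolation=cv2.INTER_CUBIC))
E
```

```text
(no output)
```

View pics/c3.png

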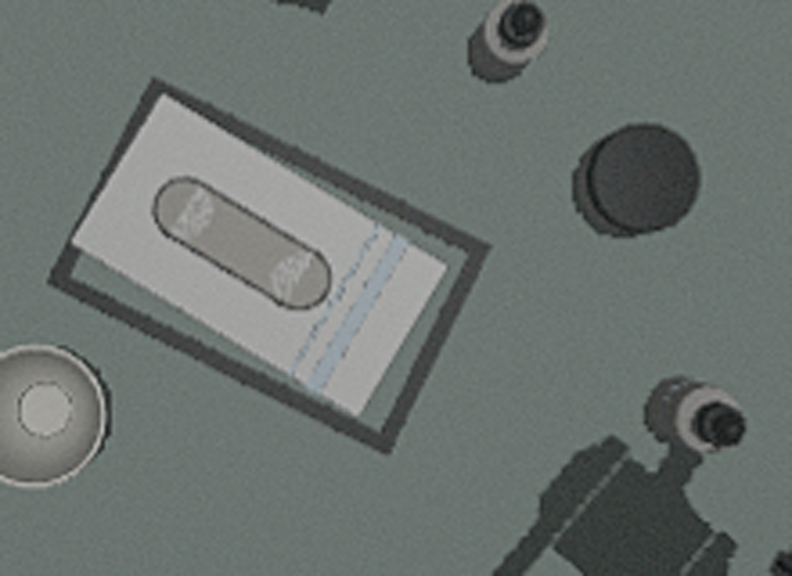

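```bash
cat >> m.py <<'E'
def fit(cor,tape):
    np.set_printoptions(precision=4,suppress=True)
    t=np.array([at("top",*T(*p)) for p in tape]); c=np.array([at("top",*T(*p),.065) for p in cor])
    ex=(t[0]+t[1]-t[2]-t[3]); ex/=np.linalg.norm(ex); ey=np.array([-ex[1],ex[0]]); R=np.c_[ex,ey]
    o=t.mean(0); l=(c-o)@R; d=l[0]+l[1]-l[2]-l[3]
    print("place",o,np.degrees(np.arctan2(ex[1],ex[0]))); print("tape",(t-o)@R); print("carton",l,l.mean(0),np.degrees(np.arctan2(d[1],d[0])))
    print("world corners",c)
E
python3 -c "
from m import *
fit([(164,94),(72,242),(447,266),(360,416)],[(155,77),(48,282),(490,246),(388,454)])"
```

```text
place [0.5324 0.1051] 62.735749347908104
tape [[ 0.1324 -0.0809]
 [ 0.1329  0.0809]
 [-0.1323 -0.0808]
 [-0.1329  0.0808]]
carton [[ 0.1107 -0.0694]
 [ 0.1197  0.0437]
 [-0.1055 -0.0523]
 [-0.0983  0.0599]] [ 0.0066 -0.0045] -4.395780976711932
world corners [[ 0.6447  0.1717]
 [ 0.5483  0.2315]
 [ 0.5305 -0.0127]
 [ 0.4341  0.0452]]
```

```bash
python3 -c "
from m import *
o=np.array([.5324,.1051]);a=np.radians(62.74);R=np.array([[np.cos(a),-np.sin(a)],[np.sin(a),np.cos(a)]])
for n,u,v,z in[('box',312,126,.125),('spat',258,143,.003),('spat_end',232,144,.003)]:
  w=at('top',u,v,z);print(n,w,(w-o)@R)
print(R, o+R@[.095,-.097])"
```

```text
box [0.7478741 0.0720178] [ 0.0692854  -0.20669556]
spat [0.73662296 0.2100209 ] [ 0.18680814 -0.13348457]
spat_end [0.7344531  0.27605747] [ 0.24451665 -0.10130903]
[[ 0.45802907 -0.88893721]
 [ 0.88893721  0.45802907]] [0.66213967 0.14512022]
```

Request:
jog_arm(hand=[0,0,0,0,0], travel=[[0.029,0.032,0],[0.029,0.032,0],[0.029,0.032,0],[0.029,0.032,0],[0.029,0.032,0]], yaw=[0,0,0,0,0])

```text
time_s: 5.88
position: [0.5159, -0.013, 0.2499]
tool_rot: [[0.52, 0.854, -0.0], [0.854, -0.52, -0.0], [-0.0, -0.0, -1.0]]
ft_force: [0.2, -0.8, 0.9]
grip_width: 0.0002
gripper_force: 0.0
```

Request:
jog_arm(hand=[0,0,0,0,0], travel=[[0.03,0.032,0],[0.03,0.032,0],[0.03,0.032,0],[0.029,0.032,0],[0.029,0.032,0]], yaw=[0.015,0.015,0.015,0.015,0])

```text
time_s: 6.5
position: [0.6639, 0.1469, 0.2496]
tool_rot: [[0.468, 0.884, -0.001], [0.884, -0.468, -0.0], [-0.0, -0.0, -1.0]]
ft_force: [0.4, -0.8, -0.1]
grip_width: 0.0
gripper_force: 0.0
```

Request:
jog_arm(hand=[0,0,0,0,0], travel=[[0,0,-0.045],[0,0,-0.045],[0,0,-0.045],[0,0,-0.03],[0,0,0]], yaw=[0,0,0,0,0])

```text
time_s: 7.12
position: [0.6619, 0.1457, 0.0826]
tool_rot: [[0.468, 0.884, -0.005], [0.884, -0.468, -0.0], [-0.003, -0.005, -1.0]]
ft_force: [0.1, -0.4, 0.8]
grip_width: 0.0
gripper_force: 0.0
```

Request:
jog_arm(hand=[0,0,0,0,0], travel=[[0,0,-0.03],[0,0,-0.015],[-0.0045,0.0023,0],[-0.0045,0.0023,0],[0,0,0]], yaw=[0,0,0,0,0])

```text
time_s: 7.75
position: [0.6542, 0.1508, 0.0415]
tool_rot: [[0.468, 0.884, 0.002], [0.884, -0.468, 0.0], [0.001, 0.001, -1.0]]
ft_force: [0.0, 0.8, 0.8]
grip_width: 0.0001
gripper_force: 0.0
```

Request:
jog_arm(hand=[0,0,0,0,0], travel=[[-0.0025,0.0013,0],[-0.0025,0.0013,0],[-0.0025,0.0013,0],[-0.0025,0.0013,0],[0,0,0]], yaw=[0,0,0,0,0])

```text
time_s: 8.38
position: [0.6447, 0.1558, 0.0411]
tool_rot: [[0.468, 0.884, 0.002], [0.884, -0.468, 0.0], [0.001, 0.002, -1.0]]
ft_force: [4.9, 0.4, 5.6]
grip_width: 0.0003
gripper_force: 3.3
```

```bash
python3 - <<'E'
from h import *
a=env.get_image("top")[150:310,225:445,::-1]
cv2.imwrite("pics/c4.png",cv2.resize(a,None,fx=3.6,fy=3.6,interpolation=cv2.INTER_CUBIC))
E
```

```text
(no output)
```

View pics/c4.png

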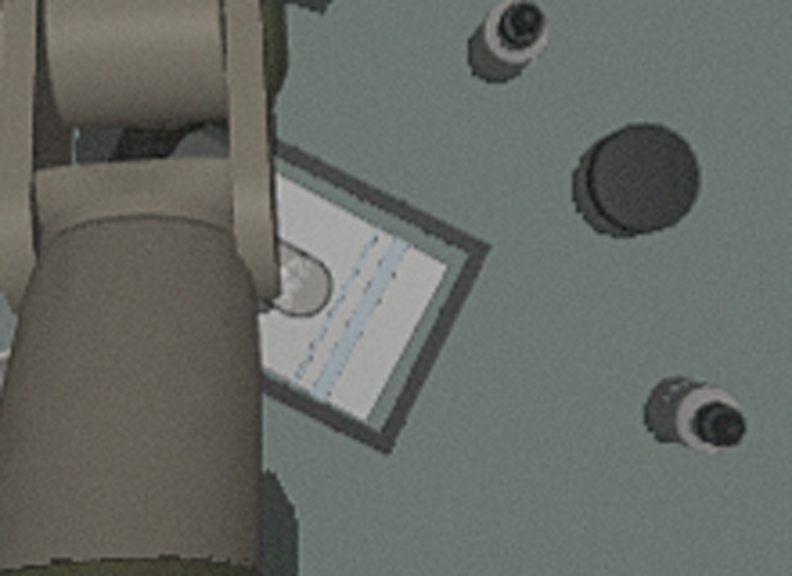

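The tilt is now about 1°: the -y edge runs (283,178)–(447,264), parallel to the tape. That is enough, so I'll back away, rise and check.

Request:
jog_arm(hand=[0,0,0,0,0], travel=[[0.008,-0.004,0],[0.015,-0.008,0],[0,0,0.03],[0,0,0.06],[0,0,0.06]], yaw=[0,0,0,0,0])

```text
time_s: 9.05
position: [0.6664, 0.1432, 0.1908]
tool_rot: [[0.468, 0.884, -0.004], [0.884, -0.468, -0.0], [-0.002, -0.003, -1.0]]
ft_force: [1.4, 0.6, 0.0]
grip_width: -0.0002
gripper_force: 0.0
```

Request:
jog_arm(hand=[0,0,0,0,0], travel=[[0,0,0.05],[-0.02,-0.05,0],[-0.03,-0.05,0],[-0.035,-0.05,0],[-0.035,-0.05,0]], yaw=[0,0,0,0,0])

```text
time_s: 9.68
position: [0.5453, -0.0579, 0.2395]
tool_rot: [[0.468, 0.884, -0.003], [0.884, -0.468, 0.001], [-0.001, -0.003, -1.0]]
ft_force: [0.6, -0.6, 0.1]
grip_width: -0.0
gripper_force: 0.0
```

Request:
jog_arm(hand=[0,0,0,0,0], travel=[[-0.035,-0.05,0],[-0.035,-0.05,0],[-0.035,-0.05,0],[-0.035,-0.03,0],[0,0,0]], yaw=[0,0,0,0,0])

```text
time_s: 10.3
position: [0.405, -0.2379, 0.2398]
tool_rot: [[0.472, 0.882, -0.002], [0.882, -0.472, 0.002], [0.0, -0.003, -1.0]]
ft_force: [0.7, -0.0, -0.1]
grip_width: 0.0001
gripper_force: 0.0
```

```bash
python3 - <<'E'
from h import *
a=env.get_image("top")[150:310,225:445,::-1]
cv2.imwrite("pics/c5.png",cv2.resize(a,None,fx=3.6,fy=3.6,interpolation=cv2.INTER_CUBIC))
E
```

```text
(no output)
```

View pics/c5.png

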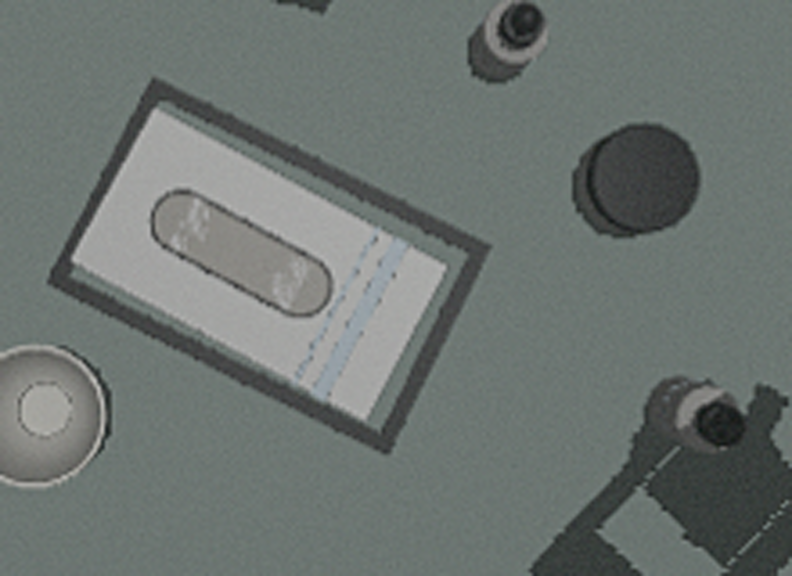

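```bash
python3 -c "
from m import *
fit([(155,106),(71,262),(447,266),(368,422)],[(155,77),(48,282),(490,246),(388,454)])"
```

```text
place [0.5324 0.1051] 62.735749347908104
tape [[ 0.1324 -0.0809]
 [ 0.1329  0.0809]
 [-0.1323 -0.0808]
 [-0.1329  0.0808]]
carton [[ 0.1123 -0.0597]
 [ 0.1142  0.0555]
 [-0.1055 -0.0523]
 [-0.1047  0.0611]] [0.0041 0.0012] -1.7043924744437466
world corners [[ 0.6369  0.1776]
 [ 0.5354  0.2321]
 [ 0.5305 -0.0127]
 [ 0.4301  0.04  ]]
```

The final picture shows the carton inside the tape with the slot on top, 4 mm and 1 mm off centre and turned 1.7°. The clearance to the tape's inner edge is at least 8 mm all round, and the bystanders in view have not moved.

```bash
python3 -c "
from rig import env
print(env.close_job())"
```

```text
the job is handed in; nothing more can be done
None
```

The carton toppled onto the outline and, after one nudge, lies flat inside the tape with the slot on top, at least 8 mm clear all round; the job is handed in at about 10 s of the 48 s allowed.

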